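# Shut the tagged air valve in the bench air box

### The job

The airbrushing is over, so shut off the air at the bench box: slide the box's sheet cover along its tracks, fully aside over the fixed half of the box, and leave it lying there; then push the lever of the valve that carries the round tag clockwise, a quarter turn, until it is fully shut, square across its pipe. Do it all by gentle pushes with the fingertips, gripping nothing: do not lift the cover out of its tracks, leave the untagged valve open as it is, and do not pick up or shove about the pots, jars and other things on the bench. Finish with the hand clear of everything.

Things in the scene. Friction and masses are not known exactly. Their poses are not given: they have to be found in the camera images.
- air_box: Grey steel compressed-air box fixed to the bench, 580 mm long (its y), 210 mm deep (its x); origin at the centre of its underside. Its front (-x, with couplers, gauge and knob) faces the robot. Its +y half has a fixed roof, its -y half an open hatch under the cover. Two cover tracks at z 110 mm run along y between guide strips (top at z 120 mm), with end stops (inner faces y -284, +284 mm).
- hatch (a point): Centre of the hatch's clear opening (174 mm along the box's x, 260 mm along its y), at the track height, 110 mm above the bench. Inside, an aluminium manifold lies along the far wall (from 58 mm beyond this point, top at z 69 mm) and two quarter-turn ball valves stand in front of it, pivots 108 mm apart along y, alike but for the tag; which is on the left varies. Each valve's pipe runs along the box's x.
- cover: Loose grey steel cover, 192 mm (its x) by 275 mm (its y) by 5 mm, about 0.9 kg, lying in the tracks; origin at the centre of its underside, axes as the box's. It starts over the hatch, near y -145 mm in the box frame or ajar by up to 15 mm, and slides towards the box's +y (friction only, 3 to 10 N) up to the stop at y +146 mm; the hatch is clear from y +117 mm on.
- cover_handle (a point): Middle of the round bar of the cover's low bow handle, 21 mm above the cover's underside (131 mm above the bench) over the cover's centre; the bar is 10 mm thick, runs 100 mm along the cover's x, on a post at each end. The cover's top face is 16 mm below this point.
- tagged_lever (a joint): Angle of the tagged valve's lever, rad. At 0 (open) it points along its pipe to the box's -x (front); it grows clockwise seen from above to a solid stop at 1.571 (shut), where it points to the box's +y, square across the pipe. It starts at 0 to 0.25, turns against a steady friction of about 0.3 N m (5 N at the sleeve) and stays where it is left.
- tagged_valve: The tagged valve, brass body with its lever on top, fixed in the box; origin on the lever's upright pivot axis, at bench height (z 0), axes as the box's. The lever's mid-height is z 81.5 mm.
- tagged_grip (a point): Middle of the black sleeve on the tagged lever, 61 mm from the pivot. Sleeve 34 mm long (44 to 78 mm from the pivot), 18 mm wide, 10 mm high (z 76.5 to 86.5 mm). Between it and the pivot is a 15 mm wide steel strip with the tag riveted on top: a flat round pale metal disc, 34 mm across, 2 mm thick, centred 27 mm from the pivot. The pipe below the lever has its top at z 60.5 mm.
- plain_lever (a joint): The same for the other, untagged valve; it also starts open, at 0 to 0.25, and must be left as it is.
- plain_valve: The untagged valve, the same; origin on its lever's pivot axis at bench height.
- plain_grip (a point): Middle of the sleeve of the untagged valve's lever, 61 mm from its pivot; the lever is the same but has no round tag.
- sugar_pot: White and yellow lidded ceramic pot, 104 mm across, 133 mm high, standing on a paper doily beyond the box; origin at the centre of its underside. Leave alone.
- glaze_jar: Glaze jar with white cap, 56 mm across, 70 mm high, in front of the box; origin at the centre of its underside. Leave alone.
- rinse_mug: White mug, 80 mm across, 85 mm high, in front of the box; origin at the centre of its underside. Leave alone.
- test_bowl: Terracotta bowl, 110 mm across, 45 mm high, beside the box's hatch end; origin at the centre of its underside. Leave alone.
- thinner_bottle: Small bottle with black cap, 52 mm across, 110 mm high, beyond the hatch half of the box; origin at the centre of its underside. Leave alone.
- hose_tail: Spare brass hose tail, 26 mm across, 42 mm high, standing close in front of the box between jar and mug; origin at the centre of its underside. Leave alone.

How it is judged:
By the outcome, as a careful person would: the job done as asked, in the order asked, and still so for the second after the job is handed in, with the robot touching nothing.
It also fails if it takes over 51 s, if anything falls off the work surface, if the arm or the gripper's body presses on something with over 40 N, if the wrist force passes 120 N, or if a joint passes its speed limit or range.

### The arm

A 7-joint arm with a two-finger parallel gripper is mounted at the origin on the work surface. World frame = base frame: x ahead of the robot, y to its left, z up, the work surface at z = 0. Lengths are in m, angles in rad, forces in N, time in s.
With the tool pointing down it reaches from about 0.4 to 0.85 m from the base axis. Payload 10.4 kg.
Tool frame: the origin (TCP) lies at the very end of the fingers, on their centre line; the grasp point (between the pads) lies 19 mm behind it (arm.grip_depth is the distance from the TCP to the grasp point, in m); z points along the fingers, y is the line along which they close (so a half turn about z gives the same grasp; the last joint's range is limited). The gripper opens to 85 mm and grips with 20 to 120 N. Pads are 22 mm wide; open, the fingers measure 114 mm over their backs; the gripper's body (76 mm by 85 mm) begins 54 mm behind the grasp point. The pads swing forward as they close: fully open they stand 13 mm farther back than shut.
Start: joints at [-1.178, 0.332, -0.065, 1.46, 0.022, 1.35, -0.088], TCP at [0.252, 0.572, 0.195] pointing down, gripper open.
Joint ranges: [-2.6, 2.6], [-0.5, 2.12], [-1.47, 1.34], [0.16, 2.42], [-1.27, 4.41], [0.06, 2.06], [-2.6, 2.6]. Speed limits (rad/s): [2.22, 2.22, 2.79, 2.79, 3.14, 3.14, 3.14].

### API

Orientations are given as [roll, pitch, yaw] about the fixed x, y, z axes, in that order (R = Rz(yaw) Ry(pitch) Rx(roll)).
In Python, from station import arm, cams, workorder gives the robot as it stands.
- The arm moves only by the shell command python3 -m pendant 'ROWS' [FORCE]. ROWS is JSON, a list of rows, each a list of 5 numbers: the opening, from 0 (shut) to 1 (fully open), then the shift along the tool's x, y, z in units of 100 mm (1.0 is 100 mm), then the turn about the tool's z in units of 45 degrees (1.0 is 45 degrees). A call has 1 to 5 rows; each row shifts and turns the commanded pose from where the row before left it, along the tool's axes as they then stand; what a row does not reach is not made up. A row lasts 1/8 s, in which the tool goes at most 62.5 mm and 10.7 degrees, less where a joint would pass 70% of its speed; a pose out of reach is approached as far as the arm can. A call with a number of a shift or a turn outside -1 to 1 is refused whole. A call with a gripper value outside its range is refused whole. The fingers move at their own pace and stop on an object; FORCE is the grip in N (left out, the last holds). Time passes only in rows, so rows that do not move let the fingers close. It gives the time, the measured TCP pose, the force, the opening and the grip force at its end, in the units of the state.
- arm.get_obs(): the state, without advancing time (a new reading comes with each control period).
- cams.get_image(name): name is "scene" or "top" or "wrist"; returns a dict with "img" (400x640x3 uint8, red, green, blue), "mtx" (3x3 intrinsics, pixels), "position" and "orientation" of the camera in the world. Camera axes: x right, y up, looking along -z (the intrinsics and any distortion apply to the point x, -y, -z); pixel columns grow to the right and rows downward; lengths in m; the calibration is good to about 2 mm. The wrist camera is an equidistant fisheye: a pixel r from the principal point sees the ray r / f radians off the axis. A picture is of the moment at which its call begins. There is no depth.
- workorder.hand_in(): hands the job in; it is judged then, once.
The state is a dict: "time": time; "joint_positions": joint angles; "qvel": joint speeds; "tau": joint torques, N m; "eef_pos": TCP position; "orientation": TCP orientation; "ft_force": force on the tool from outside, world axes, zero at the start; "wrist_torque": the same for the moment, N m; "opening": opening from 0.0 (shut) to 1.0 (fully open); "grasp_force": force on a finger pad.
Only numpy, scipy, OpenCV 4.12 (cv2) and the standard library are available. Lean on these libraries where they do the work, as an engineer would, in place of code of your own. Each camera call takes 0.05 s, during which the arm holds its last target. There are 200 camera calls.

## Working session

There is one attempt and no reset: what is moved stays moved. The work goes in short steps, Python scripts to look and compute and a shell command to move; the robot and the scene stay as the last step left them, time stands still between calls to the robot, and variables do not carry over. Pictures are saved under pics/ and viewed, at most 10 in all, crops included, and the job is handed in when it is done.

```bash
ls; mkdir -p pics; python3 - <<'E'
from station import arm,cams
import cv2,numpy as np
o=arm.get_obs(); print(o)
for n in("top","scene"):
    d=cams.get_image(n); cv2.imwrite(f"pics/{n}0.png",d["img"][:,:,::-1]); print(n,d["mtx"],d["position"],d["orientation"],[k for k in d])
E
```

```text
pics
{'time': 0.0, 'joint_positions': array([-1.17760535,  0.33288736, -0.06468748,  1.46095057,  0.02160396,
        1.34988926, -0.0884619 ]), 'qvel': array([-7.77227791e-05, -2.26068741e-03,  1.81113538e-03, -1.22342180e-03,
       -1.06561360e-03,  9.68615599e-04, -4.09015907e-04]), 'tau': array([-1.14760805e-04, -6.25455165e+01,  4.90228983e-02, -3.91595650e+01,
        1.62066141e-02,  9.88587068e-03, -1.46093271e-05]), 'eef_pos': array([0.25228823, 0.57134878, 0.19390185]), 'orientation': array([-3.14015560e+00,  7.43411634e-05,  2.72585005e+00]), 'ft_force': array([ 0.43813173, -0.54135046, -0.191702  ]), 'wrist_torque': array([-0.00835977,  0.02696796,  0.01412796]), 'grasp_force': 0.0, 'opening': 1.0003786566744866}
top [[467.23633513   0.         326.51453596]
 [  0.         467.23633513 198.83704833]
 [  0.           0.           1.        ]] [ 3.31725890e-01 -7.66710455e-04  1.25219532e+00] [ 0.23571316 -0.00464604 -1.50839504] ['img', 'mtx', 'position', 'orientation']
scene [[456.3985449    0.         321.60938673]
 [  0.         456.3985449  195.38760318]
 [  0.           0.           1.        ]] [1.284317   0.3502302  0.95132306] [ 0.75867318 -0.0077496   2.05245256] ['img', 'mtx', 'position', 'orientation']
```

View pics/top0.png

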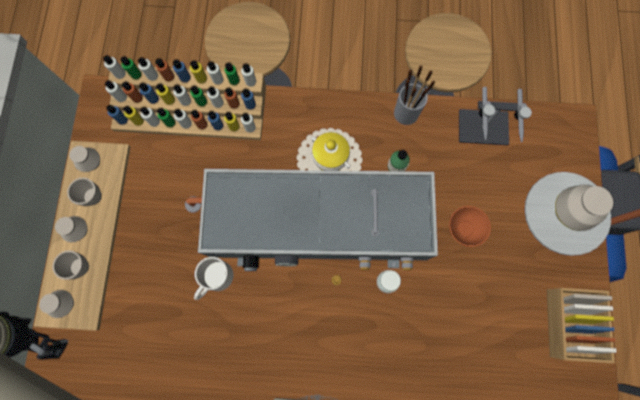

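View pics/scene0.png

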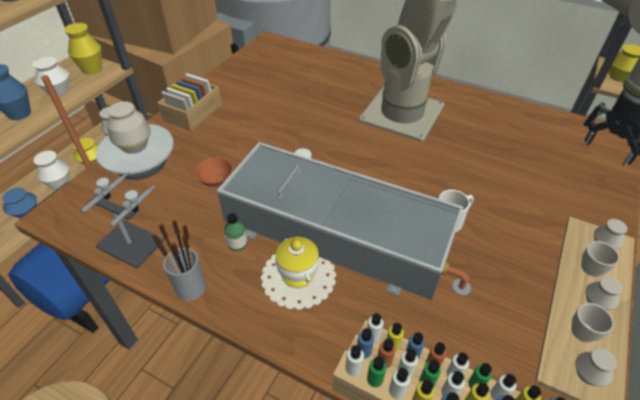

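The top view shows the box rim at about (205,170), (436,172), (437,256) and (199,252). The handle bar runs along x≈375 from row 190 to 233, so +y is image left. The jar is at (388,282), the hose tail at (336,280), the mug at (212,273), the bottle at (400,160) and the bowl at (470,226).

```bash
cat > h.py <<'E'
from station import arm,cams
import cv2,numpy as np
from scipy.spatial.transform import Rotation as R
def grab(n,save=None):
    d=cams.get_image(n)
    if save: cv2.imwrite(f"pics/{save}.png",d["img"][:,:,::-1])
    return d
def rays(d,px,fish=False):
    K=d["mtx"]; px=np.atleast_2d(np.float64(px))
    x=(px-[K[0,2],K[1,2]])/[K[0,0],K[1,1]]
    if fish:
        r=np.linalg.norm(x,axis=1,keepdims=True)+1e-12
        v=np.c_[x/r*np.sin(r),np.cos(r)]
    else: v=np.c_[x,np.ones(len(x))]
    v=v*[1,-1,-1]
    return R.from_euler("xyz",d["orientation"]).apply(v)
def plane(d,px,z,fish=False):
    v=rays(d,px,fish); p=np.array(d["position"])
    return p+v*((z-p[2])/v[:,2:])
def project(d,P,fish=False):
    v=R.from_euler("xyz",d["orientation"]).inv().apply(np.atleast_2d(P)-d["position"])*[1,-1,-1]
    if fish:
        q=np.linalg.norm(v[:,:2],axis=1,keepdims=True)
        x=v[:,:2]/q*np.arctan2(q,v[:,2:])
    else: x=v[:,:2]/v[:,2:]
    K=d["mtx"]; return x*[K[0,0],K[1,1]]+[K[0,2],K[1,2]]
E
python3 - <<'E'
from h import *
d=grab("top"); np.set_printoptions(precision=4,suppress=True)
print(plane(d,[[205,170],[436,172],[437,256],[199,252]],.12))
print(plane(d,[[375,190],[375,233]],.131))
i=d["img"][160:270,190:450,::-1]; cv2.imwrite("pics/crop1.png",cv2.resize(i,None,fx=3,fy=3,interpolation=cv2.INTER_CUBIC))
E
```

```text
[[ 0.6587  0.322   0.12  ]
 [ 0.6907 -0.2611  0.12  ]
 [ 0.4782 -0.2652  0.12  ]
 [ 0.4516  0.311   0.12  ]]
[[ 0.6309 -0.1078  0.131 ]
 [ 0.5232 -0.1119  0.131 ]]
```

View pics/crop1.png

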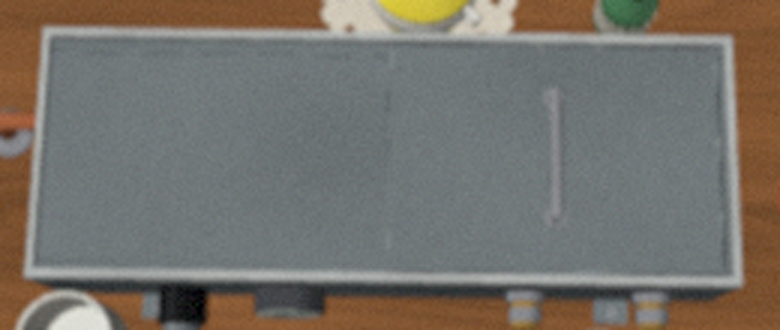

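The crop shows outer rim corners at (43,27), (733,36), (742,286) and (25,278). The handle bar runs from (552,92) to (556,221), and the cover's left edge is at x≈389.

```bash
python3 - <<'E'
from h import *
d=grab("top"); np.set_printoptions(precision=4,suppress=True)
c=np.float64([[43,27],[733,36],[742,286],[25,278]])/3+[190,160]
P=plane(d,c,.12)[:,:2]
L=np.float64([[105,290],[105,-290],[-105,-290],[-105,290]])/1000
def fit(L,P):
    a=L-L.mean(0);b=P-P.mean(0);t=np.arctan2((a[:,0]*b[:,1]-a[:,1]*b[:,0]).sum(),(a*b).sum())
    Rm=np.array([[np.cos(t),-np.sin(t)],[np.sin(t),np.cos(t)]]);return t,Rm,P.mean(0)-Rm@L.mean(0)
t,Rm,o=fit(L,P); print(P,t,np.rad2deg(t),o,(P-(L@Rm.T+o))*1e3)
np.savez("box.npz",t=t,Rm=Rm,o=o)
h=plane(d,np.float64([[552,92],[556,221]])/3+[190,160],.136)[:,:2]
print("handle box",(h-o)@Rm,"edge",(plane(d,np.float64([[389,150]])/3+[190,160],.115)[:,:2]-o)@Rm)
s=arm.get_obs();Rt=R.from_euler("xyz",s["orientation"]).as_matrix();print(Rt, s["eef_pos"])
for q in ([0,-.17],[0,-.13],[0,.1],[0,.15]): print(q, Rm@q+o)
E
```

```text
[[ 0.6613  0.324 ]
 [ 0.6905 -0.2569]
 [ 0.4799 -0.266 ]
 [ 0.4499  0.3124]] 0.05075828469304494 2.9082354882349644 [0.5704 0.0284] [[ 0.7218  0.6693]
 [ 0.4854 -0.9947]
 [-0.3252  0.5983]
 [-0.8819 -0.2729]]
handle box [[ 0.0505 -0.136 ]
 [-0.0567 -0.1379]] edge [[ 0.0046 -0.0024]]
[[-0.9148  0.4039 -0.0003]
 [ 0.4039  0.9148 -0.0008]
 [-0.     -0.0008 -1.    ]] [0.2523 0.5715 0.1942]
[0, -0.17] [ 0.579  -0.1414]
[0, -0.13] [ 0.577  -0.1015]
[0, 0.1] [0.5653 0.1282]
[0, 0.15] [0.5628 0.1782]
```

Box pose found: yaw 2.9°, origin (0.570, 0.028), with the cover at box y ≈ -0.138. I'll turn the tool 63.3° so that tool x is box +y and tool y is box +x, and shut the fingers.

```bash
cat > st.py <<'E'
from h import *
np.set_printoptions(precision=4,suppress=True)
b=np.load("box.npz");s=arm.get_obs();Rt=R.from_euler("xyz",s["orientation"]).as_matrix()
print("t",round(s["time"],2),"box xy",((s["eef_pos"][:2]-b["o"])@b["Rm"]),"z",s["eef_pos"][2].round(4),"toolx ang in box",np.rad2deg(np.arctan2(Rt[1,0],Rt[0,0])-b["t"]).round(2),"F",s["ft_force"],"op",round(s["opening"],2),"j",s["joint_positions"].round(2))
E
python3 -m pendant '[[0,0,0,0,0.235],[0,0,0,0,0.235],[0,0,0,0,0.235],[0,0,0,0,0.235],[0,0,0,0,0.235]]' 20; python3 -m pendant '[[0,0,0,0,0.231],[0,0,0,0,0]]'; python3 st.py
```

```text
time: 0.82
eef_pos: [0.2523, 0.5717, 0.1945]
orientation: [-3.141, 0.0, 1.797]
ft_force: [-0.4, -0.5, 0.3]
opening: 0.0
grasp_force: 0.0
time: 1.08
eef_pos: [0.2523, 0.5717, 0.1945]
orientation: [-3.142, 0.0, 1.623]
ft_force: [0.6, -0.2, 0.2]
opening: -0.003
grasp_force: 0.0
t 1.07 box xy [-0.2901  0.5588] z 0.1945 toolx ang in box 90.07 F [ 0.5972 -0.1795  0.2434] op -0.0 j [-1.29  0.33  0.08  1.47 -0.03  1.35 -1.16]
```

```bash
for i in 1 2 3; do python3 -m pendant '[[0,-0.5,0.193,0,0],[0,-0.5,0.193,0,0],[0,-0.5,0.193,0,0],[0,-0.5,0.193,0,0],[0,-0.5,0.193,0,0]]' >/dev/null; done; python3 -m pendant '[[0,0,0,0,0]]' >/dev/null; python3 st.py; python3 -c "
from h import *
grab('wrist','w1')"
```

```text
t 3.08 box xy [-0.0011 -0.196 ] z 0.194 toolx ang in box 89.93 F [-0.1316  0.5565  0.2381] op -0.0 j [-0.39  0.34  0.75  1.56 -0.23  1.34  0.44]
```

View pics/w1.png

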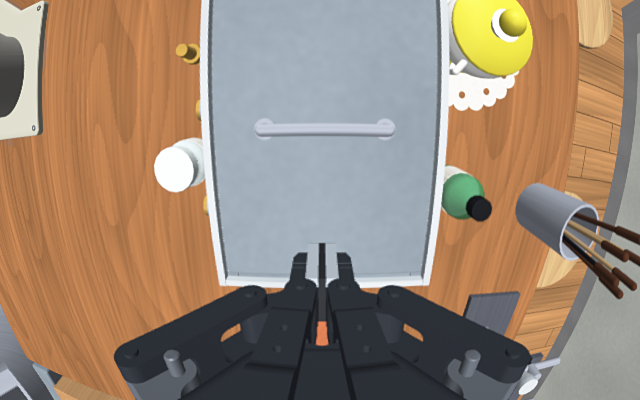

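The wrist view shows the handle bar from (258,128) to (395,128), dead ahead of the shut fingertips at about (322,245).

```bash
python3 - <<'E'
from h import *
b=np.load("box.npz");d=grab("wrist")
for p,z in(([[265,128],[388,128]],.133),([[222,283],[428,283],[443,140],[207,140]],.12)):
    print(((plane(d,p,z,True)[:,:2]-b["o"])@b["Rm"]).round(4))
E
python3 -m pendant '[[0,0.05,0,0.2,0],[0,0,0,0.25,0],[0,0,0,0.18,0],[0,0,0,0.1,0],[0,0,0,0,0]]'; python3 st.py
```

```text
[[-0.044  -0.1326]
 [ 0.0513 -0.1322]]
[[-0.0987 -0.281 ]
 [ 0.1059 -0.2809]
 [ 0.1034 -0.1409]
 [-0.0976 -0.1416]]
time: 3.8
eef_pos: [0.5792, -0.1572, 0.1214]
orientation: [-3.141, -0.0, 1.622]
ft_force: [-0.2, 0.0, -0.2]
opening: 0.001
grasp_force: 0.0
t 3.8 box xy [-0.0007 -0.1858] z 0.1214 toolx ang in box 90.05 F [-0.2166  0.0301 -0.1914] op 0.0 j [-0.38  0.39  0.72  1.66 -0.27  1.2   0.45]
```

```bash
python3 -m pendant '[[0,0.1,0.03,0,0],[0,0.1,0,0,0],[0,0.1,0,0,0],[0,0.1,0,0,0],[0,0.1,0,0,0]]'; python3 st.py;  python3 -m pendant '[[0,0.1,0,0,0],[0,0.1,0,0,0],[0,0.1,0,0,0]]';python3 st.py
```

```text
time: 4.42
eef_pos: [0.5798, -0.1066, 0.1218]
orientation: [3.141, -0.0, 1.622]
ft_force: [0.9, -0.2, 0.1]
opening: -0.002
grasp_force: 0.0
t 4.42 box xy [ 0.0025 -0.1353] z 0.1218 toolx ang in box 90.01 F [ 0.8597 -0.2335  0.0762] op -0.0 j [-0.47  0.36  0.71  1.69 -0.25  1.19  0.35]
time: 4.8
eef_pos: [0.5783, -0.0769, 0.1217]
orientation: [3.141, -0.0, 1.621]
ft_force: [0.3, -0.3, -0.5]
opening: 0.002
grasp_force: 0.0
t 4.8 box xy [ 0.0025 -0.1055] z 0.1217 toolx ang in box 89.99 F [ 0.3092 -0.3279 -0.5302] op 0.0 j [-0.52  0.34  0.7   1.7  -0.24  1.18  0.29]
```

```bash
python3 -c "
from h import *
d=grab('wrist','w2')
b=np.load('box.npz')"
```

```text
(no output)
```

View pics/w2.png

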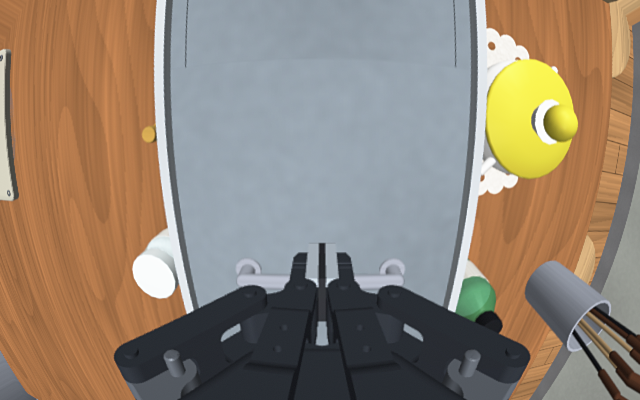

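The handle posts are at about (248,270) and (392,270), level with or behind the fingertips, and the cover's leading edge is near row 60. I need to check whether the cover moved.

```bash
python3 - <<'E'
from h import *
b=np.load("box.npz");d=grab("wrist")
f=lambda p,z:((plane(d,p,z,True)[:,:2]-b["o"])@b["Rm"]).round(4)
print(f([[248,272],[392,272],[270,280],[380,280]],.133), "edge",f([[320,60]],.115),"tcp px",project(d,arm.get_obs()["eef_pos"],True),d["position"],arm.get_obs()["eef_pos"])
E
```

```text
[[-0.0426 -0.1266]
 [ 0.0479 -0.1262]
 [-0.0289 -0.1319]
 [ 0.0407 -0.1319]] edge [[0.0024 0.0006]] tcp px [[320.05186661 233.75261979]] [5.75332631e-01 2.83326093e-04 2.99203437e-01] [ 0.57836501 -0.07590359  0.12158948]
```

```bash
python3 - <<'E'
from h import *
d=grab("wrist");s=arm.get_obs();Rt=R.from_euler("xyz",s["orientation"]).as_matrix()
print(d["mtx"][0,0])
for x in(.011,0,-.011):
  for z in(0,-.01,-.02): print(x,z,project(d,s["eef_pos"]+Rt@[x,0,z],True))
e=grab("scene","s2"); p=project(e,s["eef_pos"])[0];print(p)
u,v=p.astype(int); cv2.imwrite("pics/s2c.png",cv2.resize(e["img"][v-60:v+60,u-80:u+80,::-1],None,fx=5,fy=5,interpolation=cv2.INTER_CUBIC))
E
```

```text
309.70691628693146
0.011 0 [[319.94463168 217.61353269]]
0.011 -0.01 [[319.85241118 223.57661495]]
0.011 -0.02 [[319.75053469 230.19045144]]
0 0 [[319.94526354 234.149339  ]]
0 -0.01 [[319.85631076 240.80692504]]
0 -0.02 [[319.75856042 248.15579849]]
-0.011 0 [[319.94884421 249.9578538 ]]
-0.011 -0.01 [[319.86342045 257.2043153 ]]
-0.011 -0.02 [[319.77005605 265.16328728]]
[298.99843182 184.77269112]
```

View pics/s2c.png

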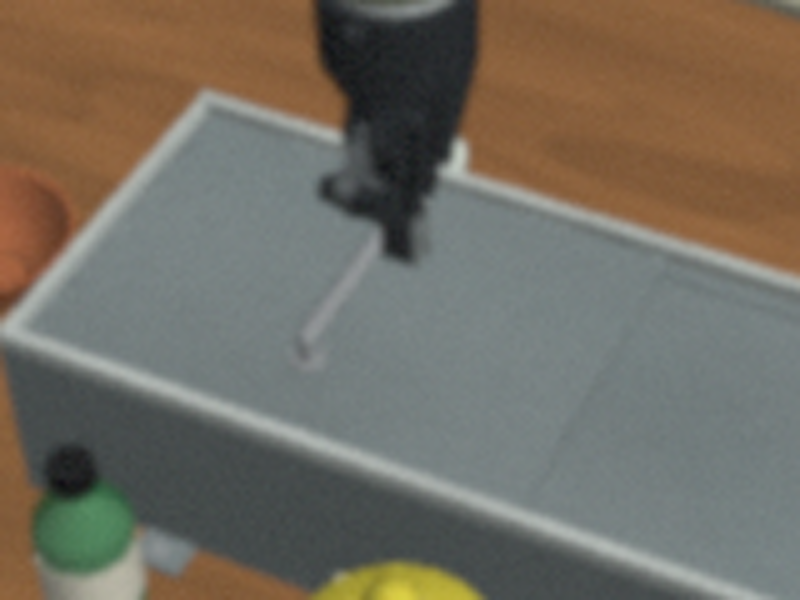

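```bash
python3 - <<'E'
from h import *
d=cams.get_image("scene");s=arm.get_obs();Rt=R.from_euler("xyz",s["orientation"]).as_matrix()
print(s["eef_pos"])
for y in(0,.012):
  for z in(0,-.01,-.015,-.02,-.03): print(y,z,((project(d,s["eef_pos"]+Rt@[0,y,z])-[218,124])*5).round(0))
E
python3 -m pendant '[[0,0,0,-0.2,0],[0,-0.3,0,-0.05,0],[0,-0.3,0,0,0],[0,-0.2,0,0,0],[0,0,0,0,0]]'; python3 st.py
```

```text
[ 0.57828419 -0.07788016  0.12173416]
0 0 [[403. 303.]]
0 -0.01 [[403. 289.]]
0 -0.015 [[402. 282.]]
0 -0.02 [[402. 275.]]
0 -0.03 [[402. 261.]]
0.012 0 [[393. 318.]]
0.012 -0.01 [[392. 304.]]
0.012 -0.015 [[392. 297.]]
0.012 -0.02 [[391. 290.]]
0.012 -0.03 [[391. 276.]]
time: 5.68
eef_pos: [0.5819, -0.1598, 0.1468]
orientation: [-3.142, 0.001, 1.618]
ft_force: [0.3, -0.4, -0.2]
opening: 0.002
grasp_force: 0.0
t 5.67 box xy [ 0.0019 -0.1885] z 0.1468 toolx ang in box 89.79 F [ 0.3212 -0.3573 -0.1618] op 0.0 j [-0.39  0.37  0.73  1.62 -0.26  1.25  0.44]
```

Both views put the real fingertip some 20–35 mm higher than the reported TCP, so it passed over the bar. I'll find the height by a light touch on the cover.

```bash
python3 -m pendant '[[0,0,0,0.15,0],[0,0,0,0.1,0],[0,0,0,0.03,0],[0,0,0,0,0]]'|grep -E "eef|ft_"; for i in 1 2 3; do python3 -m pendant '[[0,0,0,0.03,0],[0,0,0,0,0]]'|grep -E "eef|ft_"; done
```

```text
eef_pos: [0.5823, -0.157, 0.1184]
ft_force: [-0.4, 0.6, -0.8]
eef_pos: [0.5824, -0.1574, 0.1157]
ft_force: [0.4, -0.4, -0.5]
eef_pos: [0.5822, -0.1574, 0.1124]
ft_force: [0.5, 0.2, -0.6]
eef_pos: [0.5822, -0.1574, 0.1094]
ft_force: [0.8, -0.5, 0.3]
```

```bash
for i in 1 2 3 4; do python3 -m pendant '[[0,0,0,0.03,0],[0,0,0,0,0]]'|grep -E "eef|ft_"; done; python3 - <<'E'
from h import *
d=grab("wrist","w3"); cv2.imwrite("pics/w3c.png",cv2.resize(d["img"][180:340,220:420,::-1],None,fx=4,fy=3.7))
E
```

```text
eef_pos: [0.5822, -0.1574, 0.1064]
ft_force: [-0.1, -0.4, 0.2]
eef_pos: [0.5822, -0.1574, 0.1034]
ft_force: [-0.1, -0.1, 0.6]
eef_pos: [0.5822, -0.1573, 0.1004]
ft_force: [-0.2, 0.4, -0.1]
eef_pos: [0.5822, -0.1574, 0.0974]
ft_force: [0.7, 0.2, -0.1]
```

View pics/w3c.png

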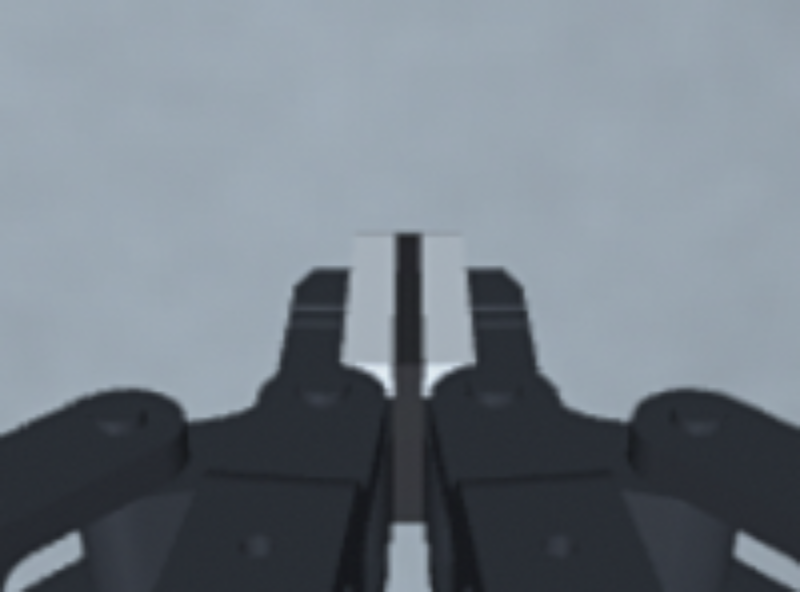

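```bash
for i in 1 2 3 4; do python3 -m pendant '[[0,0,0,0.03,0],[0,0,0,0,0]]'|grep -E "eef|ft_"; done
```

```text
eef_pos: [0.5822, -0.1573, 0.0944]
ft_force: [-0.3, 0.1, 0.1]
eef_pos: [0.5822, -0.1574, 0.0914]
ft_force: [-0.6, 0.5, -0.5]
eef_pos: [0.5822, -0.1573, 0.0884]
ft_force: [-1.2, 1.0, 0.2]
eef_pos: [0.5822, -0.1574, 0.0854]
ft_force: [-0.1, 0.7, -0.2]
```

```bash
for i in 1 2 3 4; do python3 -m pendant '[[0,0,0,0.02,0],[0,0,0,0,0]]'|grep -E "eef|ft_"; done
```

```text
eef_pos: [0.5823, -0.1574, 0.0835]
ft_force: [0.4, 0.2, 0.5]
eef_pos: [0.5823, -0.1574, 0.0815]
ft_force: [-0.0, 0.2, 1.0]
eef_pos: [0.5822, -0.1574, 0.0795]
ft_force: [0.3, 0.0, 0.4]
eef_pos: [0.5825, -0.1575, 0.0786]
ft_force: [-3.6, 1.7, 9.8]
```

Contact came at reported z 0.0787, where the cover top is 0.115. The true tip is therefore 36 mm above the reported TCP, and the lateral offset is about 0. I'll raise 7 mm so the tip is at 0.122, then push.

```bash
python3 -c "
from station import arm;print(arm.grip_depth)"; python3 -m pendant '[[0,0,0,-0.07,0],[0,0.1,0.02,0,0],[0,0.1,0,0,0],[0,0.1,0,0,0],[0,0.1,0,0,0]]'|grep -E "eef|ft_"; python3 -m pendant '[[0,0.1,0,0,0],[0,0.1,0,0,0]]'|grep -E "eef|ft_"; python3 st.py
```

```text
0.0187
eef_pos: [0.582, -0.1176, 0.0845]
ft_force: [-0.1, -5.1, -2.0]
eef_pos: [0.581, -0.0971, 0.0845]
ft_force: [0.8, -3.5, -2.4]
t 10.85 box xy [ 0.0042 -0.1259] z 0.0845 toolx ang in box 89.97 F [ 0.7678 -3.4635 -2.3948] op -0.0 j [-0.47  0.4   0.7   1.72 -0.28  1.12  0.36]
```

```bash
for i in 1 2 ; do python3 -m pendant '[[0,0.16,0,0,0],[0,0.16,0,0,0],[0,0.16,0,0,0],[0,0.16,0,0,0],[0,0.16,0,0,0]]'|grep -E "eef|ft_";done; python3 -m pendant '[[0,0.16,0,0,0],[0,0.16,0,0,0],[0,0.1,0,0,0],[0,0.1,0,0,0]]'|grep -E "eef|ft_"; python3 st.py; python3 - <<'E'
from h import *
b=np.load("box.npz");g=grab("top","t4");d=grab("wrist","w4")
E
```

```text
eef_pos: [0.5771, -0.0163, 0.0847]
ft_force: [0.7, -3.6, -3.4]
eef_pos: [0.5731, 0.0634, 0.0847]
ft_force: [1.4, -4.3, -3.6]
eef_pos: [0.5705, 0.1147, 0.0847]
ft_force: [0.9, -4.2, -1.9]
t 12.6 box xy [0.0045 0.0862] z 0.0847 toolx ang in box 89.99 F [ 0.9154 -4.1705 -1.9382] op -0.0 j [-0.79  0.37  0.63  1.74 -0.24  1.11 -0.04]
```

View pics/w4.png

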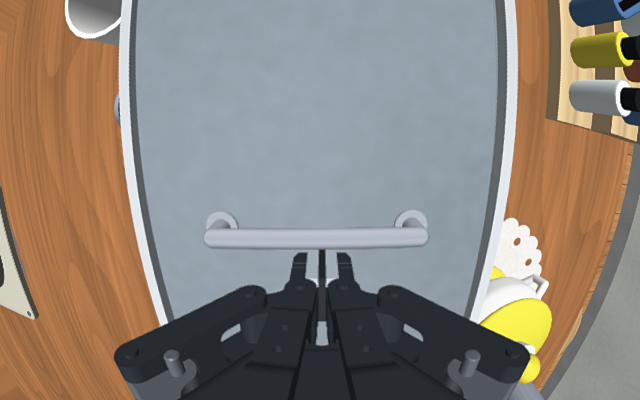

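The handle bar, from (205,237) to (428,237), sits square just ahead of the fingertips. The cover slides straight at about 4 N.

```bash
python3 - <<'E'
from h import *
b=np.load("box.npz");d=grab("wrist")
print(((plane(d,[[210,238],[423,238]],.131,True)[:,:2]-b["o"])@b["Rm"]).round(4))
E
python3 -m pendant '[[0,0.1,0,0,0],[0,0.1,0,0,0],[0,0.08,0,0,0],[0,0.04,0,0,0],[0,0,0,0,0]]'|grep -E "eef|ft_"; python3 st.py;  for i in 1 2 3; do python3 -m pendant '[[0,0.03,0,0,0],[0,0,0,0,0]]'|grep -E "eef|ft_";done
```

```text
[[-0.0487  0.1036]
 [ 0.0543  0.104 ]]
eef_pos: [0.5693, 0.1459, 0.085]
ft_force: [0.3, -3.9, -0.3]
t 13.38 box xy [0.0049 0.1174] z 0.085 toolx ang in box 89.96 F [ 0.3196 -3.8508 -0.3187] op 0.0 j [-0.83  0.38  0.62  1.73 -0.24  1.11 -0.09]
eef_pos: [0.5692, 0.1484, 0.085]
ft_force: [0.1, -5.5, 0.7]
eef_pos: [0.569, 0.1514, 0.085]
ft_force: [0.1, -4.8, 0.6]
eef_pos: [0.5689, 0.1544, 0.085]
ft_force: [0.3, -5.7, 1.5]
```

```bash
python3 -m pendant '[[0,0.02,0,0,0],[0,0,0,0,0]]'|grep -E "eef|ft_"; python3 -m pendant '[[0,-0.12,0,0,0],[0,-0.1,0,-0.2,0],[0,-0.3,0,-0.3,0],[0,-0.5,0,-0.3,0],[0,-0.5,0,0,0]]' >/dev/null; python3 -m pendant '[[0,-0.5,0,0,0],[0,-0.5,0,0,0],[0,-0.5,0,0,0],[0,-0.35,0,0,0],[0,0,0,0,0]]' >/dev/null; python3 st.py; python3 - <<'E'
from h import *
b=np.load("box.npz");d=grab("wrist","w5");g=grab("top","t5")
np.save("w5.npy",d,allow_pickle=True);np.save("t5.npy",g,allow_pickle=True)
E
```

```text
eef_pos: [0.5688, 0.1562, 0.085]
ft_force: [1.3, -5.3, 2.1]
t 15.62 box xy [ 0.0036 -0.2124] z 0.1663 toolx ang in box 89.68 F [0.1135 0.715  0.0498] op 0.0 j [-0.37  0.39  0.77  1.57 -0.28  1.29  0.49]
```

View pics/w5.png

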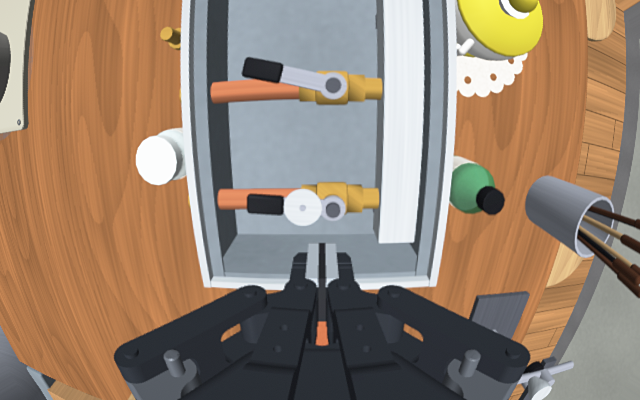

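The cover is off the hatch. The tagged lever is the nearer (-y) one: pivot (333,209), tag (302,208), sleeve centre (265,204). The plain lever has its pivot at (333,86) and sleeve at (262,70).

```bash
python3 - <<'E'
from h import *
np.set_printoptions(precision=4,suppress=True)
b=np.load("box.npz");d=np.load("w5.npy",allow_pickle=True).item()
f=lambda p,z:((plane(d,p,z,True)[:,:2]-b["o"])@b["Rm"]).round(4)
print("pivT",f([[333,209]],.09),"tag",f([[302,208]],.086),"slv",f([[265,204]],.0865))
print("pivP",f([[333,86]],.09),"slvP",f([[262,70]],.0865))
print("rim in",f([[222,277],[430,277],[199,140],[444,140]],.12))
t,s=f([[333,209],[265,204]],.087); print(np.rad2deg(np.arctan2((s-t)[1],-(s-t)[0])),np.linalg.norm(s-t))
im=cv2.cvtColor(d["img"],cv2.COLOR_RGB2HSV); 
print("tip z true",arm.get_obs()["eef_pos"][2]+.036)
g=np.load("t5.npy",allow_pickle=True).item()
im=g["img"][160:270,190:330].astype(int).mean(2); # cover handle bright
m=(im[35:65]).mean(0); print("handle col",190+m[10:125].argmax()+10, (plane(g,[[190+m[10:125].argmax()+10,210]],.136)[:,:2]-b["o"])@b["Rm"])
E
```

```text
pivT [[ 0.0144 -0.2227]] tag [[-0.0127 -0.223 ]] slv [[-0.0454 -0.219 ]]
pivP [[ 0.0141 -0.1188]] slvP [[-0.0439 -0.1035]]
rim in [[-0.0825 -0.275 ]
 [ 0.0994 -0.2765]
 [-0.0884 -0.1571]
 [ 0.0979 -0.158 ]]
4.589153422113608 0.05999233284345592
tip z true 0.20165819049761258
handle col 202 [[-0.0036  0.2844]]
```

```bash
python3 - <<'E'
from h import *
np.set_printoptions(precision=4,suppress=True)
d=np.load("w5.npy",allow_pickle=True).item();s=arm.get_obs();Rt=R.from_euler("xyz",s["orientation"]).as_matrix()
tip=s["eef_pos"]+Rt@[0,0,-.036]
for xo in(-.011,0,.011):
  for p in([322,243],[300,253],[250,290],[262,300],[120,365],[160,383]):
    v=rays(d,[p],True)[0]@Rt; c=(np.array(d["position"])-tip)@Rt; k=(xo-c[0])/v[0]; print(xo,p,((c+k*v)*1e3).round(0))
E
```

```text
-0.011 [322, 243] [-11.   0.  35.]
-0.011 [300, 253] [-11. -13.  21.]
-0.011 [250, 290] [-11. -35. -19.]
-0.011 [262, 300] [-11. -27. -27.]
-0.011 [120, 365] [-11. -74. -78.]
-0.011 [160, 383] [-11. -55. -82.]
0 [322, 243] [ 0.  0. 12.]
0 [300, 253] [  0. -11.  -1.]
0 [250, 290] [  0. -30. -36.]
0 [262, 300] [  0. -24. -42.]
0 [120, 365] [  0. -65. -87.]
0 [160, 383] [  0. -47. -90.]
0.011 [322, 243] [ 11.   0. -12.]
0.011 [300, 253] [ 11.  -9. -22.]
0.011 [250, 290] [ 11. -25. -52.]
0.011 [262, 300] [ 11. -20. -58.]
0.011 [120, 365] [ 11. -55. -95.]
0.011 [160, 383] [ 11. -40. -98.]
```

```bash
python3 -m pendant '[[0,-0.36,-0.51,0,0],[0,0,0,0.3,0.1],[0,0,0,0.3,0],[0,0,0,0.2,0],[0,0,0,0,0]]'|grep ft_; python3 st.py; python3 - <<'E'
from h import *
np.set_printoptions(precision=4,suppress=True)
b=np.load("box.npz");d=grab("wrist","w6")
s=arm.get_obs();tip=s["eef_pos"]+[0,0,.036]
c=b["Rm"]@[-.045,-.219]+b["o"]
print("tip px",project(d,tip,True),"sleeve expected px",project(d,[*c,.0865],True))
hsv=cv2.cvtColor(d["img"],cv2.COLOR_RGB2HSV)
m=cv2.inRange(d["img"],(0,0,0),(45,45,45)); m[240:]=0
n,l,st,ce=cv2.connectedComponentsWithStats(m)
for i in range(1,n):
    if st[i,4]>150: print(st[i],ce[i],((plane(d,[ce[i]],.0865,True)[:,:2]-b["o"])@b["Rm"]))
E
```

```text
ft_force: [0.4, -0.3, 0.3]
t 16.35 box xy [-0.0468 -0.243 ] z 0.0839 toolx ang in box 85.58 F [ 0.3567 -0.2817  0.3032] op -0.0 j [-0.33  0.4   0.78  1.75 -0.31  1.12  0.52]
tip px [[320.8907 262.0837]] sleeve expected px [[320.0396 196.8625]]
[275   0  60  21 586] [306.4352  11.4369] [[-0.0443 -0.1106]]
[582 158  32  35 861] [597.5168 174.8339] [[ 0.1755 -0.2165]]
[291 185  54  28 954] [323.6226 200.0639] [[-0.043  -0.2211]]
```

```bash
python3 -m pendant '[[0,-0.06,0,0.1,0],[0,0,0,0.15,0],[0,0,0,0.12,0],[0,0,0,0.1,0],[0,0,0,0,0]]'|grep ft_; python3 st.py
```

```text
ft_force: [-0.0, 0.4, 0.5]
t 17.02 box xy [-0.0475 -0.2499] z 0.0367 toolx ang in box 85.5 F [-0.0216  0.3527  0.4765] op -0.0 j [-0.28  0.46  0.75  1.79 -0.36  1.04  0.57]
```

```bash
python3 -m pendant '[[0,0.06,0,0,0],[0,0.05,0,0,0]]'|grep ft_; python3 st.py; python3 -m pendant '[[0,0.085,-0.022,0,0.178],[0,0.085,-0.022,0,0.178],[0,0.085,-0.022,0,0.178]]'|grep ft_;  python3 st.py
```

```text
ft_force: [-0.6, -5.7, -0.8]
t 17.27 box xy [-0.0462 -0.2398] z 0.0381 toolx ang in box 85.48 F [-0.5879 -5.6664 -0.8227] op 0.0 j [-0.31  0.45  0.75  1.8  -0.35  1.03  0.55]
ft_force: [1.2, -7.1, -0.4]
t 17.65 box xy [-0.0469 -0.2142] z 0.0382 toolx ang in box 61.14 F [ 1.239  -7.0616 -0.4319] op -0.0 j [-0.43  0.45  0.85  1.83 -0.39  1.03  0.12]
```

```bash
python3 -m pendant '[[0,0.085,-0.022,0,0.178],[0,0.085,-0.022,0,0.178],[0,0.085,-0.022,0,0.178],[0,0.085,-0.022,0,0.178],[0,0.085,-0.022,0,0.178]]'|grep ft_;  python3 st.py
```

```text
ft_force: [-3.1, -5.3, 1.1]
t 18.27 box xy [-0.0259 -0.1768] z 0.0382 toolx ang in box 21.09 F [-3.1326 -5.3148  1.15  ] op -0.0 j [-0.59  0.54  0.99  1.81 -0.51  1.07 -0.56]
```

```bash
python3 -m pendant '[[0,0.085,-0.022,0,0.178],[0,0.085,-0.022,0,0.178],[0,0.053,-0.015,0,0.111],[0,0,0,0,0]]'|grep ft_;  python3 st.py; for i in 1 2; do python3 -m pendant '[[0,0.015,0,0,0],[0,0,0,0,0]]'|grep -E "eef|ft_"; done; python3 st.py
```

```text
ft_force: [-5.6, -1.2, 2.0]
t 18.77 box xy [-0.0066 -0.1646] z 0.0376 toolx ang in box 0.31 F [-5.6427 -1.1621  2.0449] op 0.0 j [-0.63  0.62  1.05  1.77 -0.59  1.11 -0.9 ]
eef_pos: [0.5721, -0.1363, 0.0375]
ft_force: [-11.7, -0.7, 6.6]
eef_pos: [0.5722, -0.1363, 0.0374]
ft_force: [-20.3, 0.2, 12.5]
t 19.27 box xy [-0.0066 -0.1645] z 0.0374 toolx ang in box 0.31 F [-20.2786   0.2242  12.4906] op 0.0 j [-0.63  0.62  1.05  1.77 -0.59  1.12 -0.9 ]
```

```bash
python3 -m pendant '[[0,-0.1,0,0,0],[0,-0.12,0,0,0],[0,0,0,-0.2,0],[0,0,0,-0.4,0],[0,0,0,-0.4,0]]'|grep ft_; python3 -m pendant '[[0,-0.4,0,-0.4,0],[0,-0.3,0,-0.3,0],[0,0,0,0,0]]'|grep ft_; python3 st.py; python3 -c "
from h import *
d=grab('wrist','w7');np.save('w7.npy',d,allow_pickle=True)
g=grab('top','t7')['img']; s=grab('scene','s7')['img']
cv2.imwrite('pics/fin.png',cv2.resize(np.vstack([d['img'],np.hstack([cv2.resize(g,(320,200)),cv2.resize(s,(320,200))])])[:,:,::-1],None,fx=1,fy=1))"
```

```text
ft_force: [0.2, -0.9, -0.3]
ft_force: [1.3, 1.3, 0.2]
t 20.27 box xy [-0.0888 -0.1645] z 0.2065 toolx ang in box 0.35 F [1.2677 1.2575 0.1946] op -0.0 j [-1.02  0.11  1.32  1.79 -0.12  1.32 -1.19]
```

View pics/fin.png

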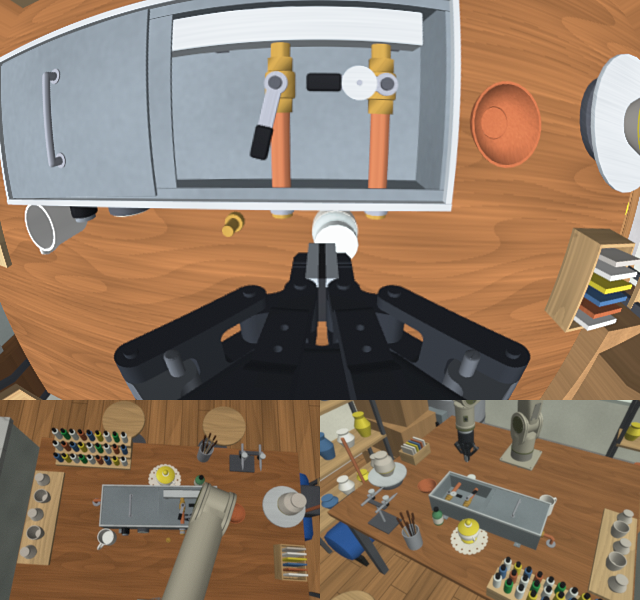

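The final view shows the tagged lever square across its pipe: pivot (387,84), tag (359,83), sleeve (323,82). The plain lever is unchanged at about 14°, the cover lies over the fixed half with its handle at (50,118), and the hand is clear.

```bash
python3 -c "
from station import workorder
print(workorder.hand_in())"
```

```text
the job is handed in; nothing more can be done
None
```

The job is handed in: the cover is slid fully aside over the fixed half, the tagged valve is pushed shut to its stop, the untagged valve and the other items were left alone, and the hand is clear; the simulator gave no verdict.

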